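# Start the valve leak test with the button pair

### The arm

A 6-joint arm with a two-finger parallel gripper is mounted at the origin on the work surface. World frame = base frame: x ahead of the robot, y to its left, z up, the work surface at z = 0. Lengths are in m, angles in rad, forces in N, time in s.
With the tool pointing down it reaches from about 0.35 to 0.975 m from the base axis. Payload 4.9 kg.
Tool frame: the origin (TCP) lies midway between the tips of the shut fingers; the grasp point (between the pads) lies 19 mm behind it; z points along the fingers, y is the direction in which the jaws open and shut (so a half turn about z gives the same grasp; the last joint's range is limited). The gripper opens to 85 mm and grips with 20 to 120 N. Pads are 22 mm wide; open, the fingers measure 114 mm over their backs; the gripper's body (76 mm by 85 mm) begins 54 mm behind the grasp point. The pads swing forward as they close: fully open they stand 13 mm farther back than shut.
Start: joints at [-1.226, 0.053, 1.613, -0, 1.476, -0.119], TCP at [0.28, -0.559, 0.231] pointing down, gripper open.
Joint ranges: [-3.01, 3.01], [-1.01, 2.22], [0.06, 2.58], [-1.02, 4.17], [0.09, 2.62], [-3.14, 3.14]. Speed limits (rad/s): [2.57, 2.57, 3.14, 3.14, 3.14, 3.14].

### API

Orientations are given as a unit quaternion [w, x, y, z].
In Python, from plant import manip, cams gives the robot as it stands.
- The arm moves only by the tool jog_arm, never from a script. Its argument "targets" is a list of rows, each a list of 4 numbers: the shift along the tool's x, y, z in m, then the turn about the tool's z in degrees. A call has 1 to 5 rows; each row is the pose to reach, as a shift and turn from the pose commanded when the call began, along the tool's axes at that moment; what a row does not reach only later rows make up. A row lasts 1/12 s, in which the tool goes at most 41.7 mm and 7.16 degrees, less where a joint would pass 70% of its speed; a pose out of reach is approached as far as the arm can. A call with a gripper value outside its range is refused whole. "fingers" is the opening, from 0 (shut) to 1 (fully open), set as the call begins (left out, the last holds). The fingers move at their own pace and stop on an object; the grip force is fixed at half the most. Time passes only in rows, so rows that repeat a pose let the fingers close. It gives the time, the measured TCP pose, the force and the opening at its end, in the units of the state.
- manip.state(): the state, without advancing time (a new reading comes with each control period).
- cams.grab_frame(name): name is "scene" or "top" or "wrist"; returns the picture (400x640x3 uint8, red, green, blue); there is no depth.
- cams.get_calibration(name): a dict with "camera_matrix" (3x3 intrinsics, pixels), "cam_to_world" (4x4, takes a point from camera to world coordinates). Camera axes: x right, y up, looking along -z (the intrinsics and any distortion apply to the point x, -y, -z); pixel columns grow to the right and rows downward; lengths in m; the calibration is good to about 2 mm. A picture is of the moment at which its call begins: read the wrist's pose just before it. get_calibration takes no time and is no camera call; for the wrist camera it gives the pose at the moment of the call.
- manip.job_done(): hands the job in, once; it reports no verdict.
The state is a dict: "time": time; "joint_pos": joint angles; "joint_vel": joint speeds; "joint_efforts": joint torques, N m; "tool_pos": TCP position; "tool_rot": TCP orientation; "contact_force": force on the tool from outside, world axes, zero at the start; "ft_torque": the same for the moment, N m; "gripper_width": opening from 0.0 (shut) to 1.0 (fully open).
Only numpy, scipy, OpenCV 4.12 (cv2) and the standard library are available. Lean on these libraries where they do the work, as an engineer would, in place of code of your own. Each camera call takes 0.05 s, during which the arm holds its last target. There are 200 camera calls.

### The job

With the fingers, push the black valve along its channel, without lifting or tipping it, until it sits fully home against the yellow V stop. Then press the two green buttons on the grey console together, one fingertip on each, keep both all the way down for about two seconds, and let them come up again. Leave the red stop button and everything else on the bench alone.

Things in the scene. Friction and masses are not known exactly. Their poses are not given: they have to be found in the camera images.
- stand: Leak-test stand fixed to the table: dark steel plate 300 x 160 x 12 mm with an open channel along its x axis. Origin at table height under the valve's home; +x along the channel to the stop. Plate: x -190 to +110, y +-80 mm. Channel 74 mm wide inside, between two aluminium rails 10 mm wide, 18 mm tall above the plate, x -180 to +10. From x +69 on: a post and gauge, 98 mm above the table.
- seat (a point): Home: the point on the plate's upper face (12 mm above the table) where the centre of the valve's underside is when the valve touches both faces of the V stop. Axes as the stand's. The stop is two yellow blocks, 45 mm tall above the plate, in a 90 degree V at the channel's +x end; the -x end is open.
- valve: Loose black round valve, 64 mm diameter, 58 mm tall, with a steel port (26 mm diameter, 15 mm tall) on top; 0.4 to 0.8 kg. Origin at the centre of its underside, z up. It stands in the channel 50 to 95 mm short of home, slides with dry friction and stays where it is left. Pushed towards the stop, rails and V centre it. The channel behind it (-x) is free for the fingers.
- console: Grey control box fixed to the table, 170 x 170 mm, 50 mm tall. Origin at table height under the midpoint between the two green buttons; the box spans x -50 to +120 mm, y +-85 mm. Green buttons at y +32 mm and y -32 mm (x 0), red stop button at x +82 mm, y 0.
- btn_left_top (a point): Centre of the top of the green button at the console's +y side: 30 mm diameter, 74 mm above the table when up; its aluminium collar is 46 mm in diameter and 62 mm above the table. The two green buttons are 64 mm apart, centre to centre.
- btn_right_top (a point): Centre of the top of the green button at the console's -y side; the same size.
- btn_left (a joint): Travel of the +y green button in m: 0 up, 0.008 all the way down. A spring resists with about 1 N at first and 3.5 N at the bottom (7 N for both buttons) and brings it back up when let go.
- btn_right (a joint): Travel of the -y green button in m: as the other.
- estop (a joint): Travel of the red stop button in m: 0 up, 0.005 down; 36 mm diameter, its top is 71 mm above the table. To be left alone.
- can: Blue can, 50 mm diameter, 85 mm tall, loose, between the stand and the console. Origin under its centre. To be left alone.
- bushing: Brass bushing, 42 mm diameter, 30 mm tall, loose. Origin under its centre. To be left alone.
- gear_ring: Steel ring, 68 mm diameter, 22 mm tall, loose. Origin under its centre. To be left alone.
- screwdriver: Loose screwdriver lying on the table at the robot's far left. To be left alone.
- wrench: Loose wrench lying on the table at the robot's far right. To be left alone.
- fitting: Brass fitting, 20 mm diameter, 26 mm tall, standing loose on the stand's base plate outside the channel, at the +y side. Origin under its centre. To be left alone.
There are look-alikes about, which are no part of the job. What is shaped like the console but pink is not meant. What is shaped like the valve but pink or white is not meant.

How it is judged:
On the way, in this order (a step that is already met when the one before it is completed fails the run):
1. the valve is pushed fully home against the V stop, standing upright on the plate (horizontal distance between valve and seat below 0.004 m and z of valve in the frame of stand below 0.016 m and angle between valve's own z axis and vertical below 0.08 rad), for 0.2 s.
2. both green buttons are held down together by the fingers for at least 1.5 s (value of joint each of btn_left, btn_right above 0.005 m and contact force between the fingers and console above 1 N), for 1.5 s.
3. both green buttons are let up again (value of joint each of btn_left, btn_right below 0.0015 m), for 0.2 s.
At the end, for the whole second after the job is handed in: The valve stands upright and still on the plate within 4 mm of home, both green buttons are up again (within 1.5 mm) and the red button is up (all of step 1 and all of step 3 and linear speed of valve below 0.01 m/s and value of joint estop below 0.002 m); the robot touches nothing.
It fails at once if the valve is lifted more than 8 mm or tipped (z of valve in the frame of stand above 0.02 m or angle between valve's own z axis and vertical above 0.25 rad).
It fails at once if one green button is pressed (over 6 mm) without the other (under 1 mm) ((value of joint btn_left above 0.006 m and value of joint btn_right below 0.001 m) or (value of joint btn_right above 0.006 m and value of joint btn_left below 0.001 m)).
It fails at once if a green button is pressed before the valve is home (horizontal distance between valve and seat above 0.012 m and value of joint any of btn_left, btn_right above 0.004 m).
It fails at once if the red stop button is pressed (value of joint estop above 0.002 m).
It fails at once if another thing on the bench is moved by more than 15 mm (distance of any of can, bushing, gear_ring, screwdriver, wrench, fitting from where it was at the start of the episode above 0.015 m).
It also fails if it takes over 58 s, if anything falls off the work surface, if the arm or the gripper's body presses on something with over 40 N, if the wrist force passes 120 N, or if a joint passes its speed limit or range.

## Working session

There is one attempt and no reset: what is moved stays moved. The work goes in short steps, Python scripts to look and compute and a tool call to move; the robot and the scene stay as the last step left them, time stands still between calls to the robot, and variables do not carry over. Pictures are saved under pics/ and viewed, about 8 in all and at most 12, crops included, and the job is handed in when it is done.

Besides the shell and the picture viewer there is one more tool, called by a JSON object that holds its "fn" and its "kwargs", one argument or row to a line. jog_arm: Moves the arm, as the interface text tells. Its arguments: {"type":"object","properties":{"targets":{"type":"array"},"fingers":{"type":"number"}},"required":["targets"]}

```bash
mkdir -p pics; python3 - <<'E'
from plant import manip,cams
import cv2,numpy as np
for n in("top","scene"):
    cv2.imwrite(f"pics/{n}0.png",cams.grab_frame(n)[:,:,::-1]); c=cams.get_calibration(n); print(n,np.round(c["camera_matrix"],1).tolist(),np.round(c["cam_to_world"],4).tolist(),c.keys())
s=manip.state();print(s["time"],s["tool_pos"],s["tool_rot"])
E
```

```text
top [[458.6, 0.0, 322.4], [0.0, 458.6, 193.0], [0.0, 0.0, 1.0]] [[0.0165, 0.9885, -0.1502, 0.3326], [-0.9997, 0.0187, 0.0133, 0.0117], [0.0159, 0.1499, 0.9886, 1.459], [0.0, 0.0, 0.0, 1.0]] dict_keys(['camera_matrix', 'cam_to_world'])
scene [[435.9, 0.0, 323.0], [0.0, 435.9, 188.0], [0.0, 0.0, 1.0]] [[-0.815, -0.3727, 0.4436, 1.1007], [0.5794, -0.5244, 0.6239, 0.8493], [0.0001, 0.7656, 0.6434, 0.9428], [0.0, 0.0, 0.0, 1.0]] dict_keys(['camera_matrix', 'cam_to_world'])
0.1 [ 0.27939119 -0.55843129  0.23013199] [-9.53883278e-04  9.73232973e-01  2.29818751e-01 -1.08017439e-04]
```

View pics/top0.png

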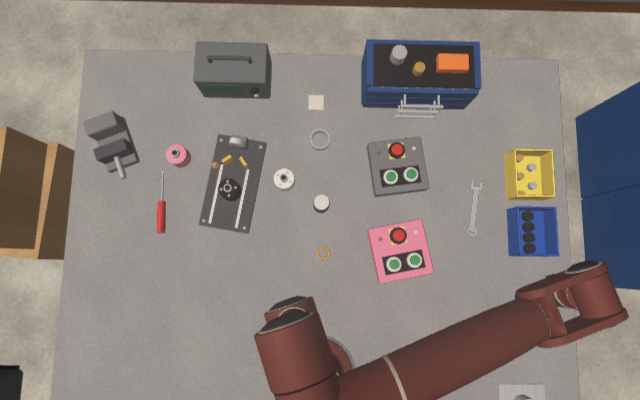

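View pics/scene0.png

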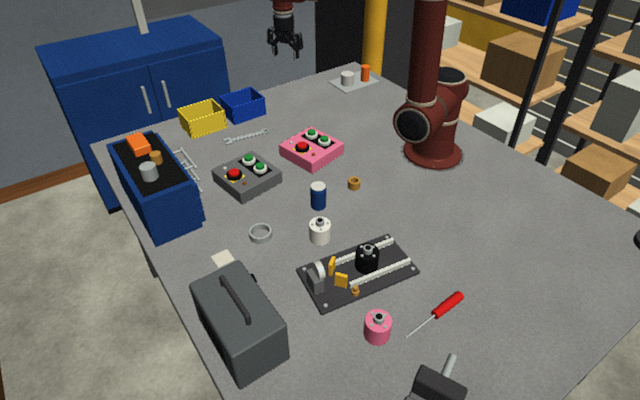

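Valve candidates in the top view are black (229,188), white (284,179) and pink (176,155). Black is the one meant, and it stands in the stand's channel. The consoles are grey (398,165) and pink (400,250), and grey is the one meant. I'll measure both and confirm in one enlarged crop.

```bash
cat > h.py <<'E'
from plant import manip,cams
import cv2,numpy as np
def ray(n,uv,z,c=None):
    c=c or cams.get_calibration(n);K=c["camera_matrix"];T=np.array(c["cam_to_world"])
    d=np.linalg.inv(K)@[uv[0],uv[1],1];d=T[:3,:3]@[d[0],-d[1],-d[2]];o=T[:3,3]
    return o+d*(z-o[2])/d[2]
def proj(n,p,c=None):
    c=c or cams.get_calibration(n);K=c["camera_matrix"];T=np.array(c["cam_to_world"])
    q=T[:3,:3].T@(np.array(p)-T[:3,3]);q=K@[q[0],-q[1],-q[2]];return q[:2]/q[2]
def blobs(m,off=(0,0),amin=8):
    n,l,s,c=cv2.connectedComponentsWithStats(m.astype(np.uint8))
    return [(c[i]+off,s[i,4]) for i in range(1,n) if s[i,4]>=amin]
E
python3 - <<'E'
from h import *
np.set_printoptions(precision=4,suppress=True)
for n,rc,rs in(("top",(365,135,430,198),(195,130,270,235)),("scene",(205,140,285,205),(290,230,425,310))):
    im=cv2.imread(f"pics/{n}0.png");h=cv2.cvtColor(im,cv2.COLOR_BGR2HSV)
    x0,y0,x1,y1=rc;c=h[y0:y1,x0:x1]
    for nm,m,z in(("green",(c[...,0]>45)&(c[...,0]<90)&(c[...,1]>90),.074),("red",((c[...,0]<6)|(c[...,0]>174))&(c[...,1]>150),.071)):
        for p,a in blobs(m,(x0,y0)): print(n,nm,p,a,ray(n,p,z))
    x0,y0,x1,y1=rs;c=h[y0:y1,x0:x1]
    for p,a in blobs((c[...,0]>15)&(c[...,0]<32)&(c[...,1]>140),(x0,y0)): print(n,"yellow",p,a,ray(n,p,.057))
    l=(c[...,2]>150)&(c[...,1]<60)
    for p,a in blobs(l,(x0,y0),30):
        print(n,"bright",p,a,ray(n,p,.030))
    nn,lab,s,_=cv2.connectedComponentsWithStats(l.astype(np.uint8))
    for i in range(1,nn):
        if s[i,4]>60:
            pts=np.argwhere(lab==i)[:,::-1]+[x0,y0]
            (cx,cy),(w,hh),an=r=cv2.minAreaRect(pts.astype(np.float32));print("rect",r,[ray(n,b,.03)[:2] for b in cv2.boxPoints(r)])
im=cv2.imread("pics/top0.png")
a=cv2.resize(im[130:240,190:290],None,fx=4,fy=4,interpolation=cv2.INTER_CUBIC);b=cv2.resize(im[130:240,355:445],None,fx=4,fy=4,interpolation=cv2.INTER_CUBIC)
cv2.imwrite("pics/crop.png",np.hstack([a,b]))
E
```

```text
top green [411.  173.5] 60 [ 0.609  -0.2793  0.074 ]
top green [390.5357 175.8571] 56 [ 0.6004 -0.216   0.074 ]
top red [396.9479 148.9792] 96 [ 0.6865 -0.237   0.071 ]
top yellow [226.2812 158.375 ] 32 [0.6491 0.2942 0.057 ]
top yellow [242.75 161.25] 28 [0.641  0.2426 0.057 ]
top bright [207.0293 171.924 ] 1606 [0.6102 0.3582 0.03  ]
top bright [262.4688 191.5183] 1011 [0.5509 0.181  0.03  ]
top bright [234.5938 140.0781] 64 [0.7156 0.276  0.03  ]
top bright [215.3427 193.5899] 178 [0.5415 0.3284 0.03  ]
top bright [241.6629 198.2022] 178 [0.5284 0.2454 0.03  ]
rect ((223.5, 182.0), (104.0, 57.0), 90.0) [array([0.7461, 0.4039]), array([0.75  , 0.2218]), array([0.417 , 0.2086]), array([0.4139, 0.3847])]
rect ((259.0, 182.0), (104.0, 20.0), 90.0) [array([0.7498, 0.2314]), array([0.7512, 0.1673]), array([0.4179, 0.156 ]), array([0.4168, 0.2179])]
rect ((234.67567443847656, 139.94593811035156), (10.850333213806152, 5.918363571166992), 9.462322235107422) [array([0.7089, 0.294 ]), array([0.7282, 0.2918]), array([0.7231, 0.2574]), array([0.7038, 0.2597])]
rect ((215.41949462890625, 193.37
[... 1307 characters left out ...]
69]), array([0.4339, 0.2556]), array([0.4443, 0.277 ]), array([0.5035, 0.2682])]
rect ((345.137939453125, 257.8448181152344), (6.127945899963379, 21.912050247192383), 68.19859313964844) [array([0.6218, 0.2267]), array([0.5582, 0.2358]), array([0.566 , 0.2556]), array([0.6286, 0.2463])]
rect ((380.1213073730469, 271.9911193847656), (6.846153736114502, 65.92308044433594), 67.38013458251953) [array([0.6361, 0.3095]), array([0.4469, 0.3383]), array([0.4568, 0.3587]), array([0.6429, 0.3292])]
rect ((320.23712158203125, 268.7165222167969), (16.728424072265625, 6.389826774597168), 68.96248626708984) [array([0.6712, 0.2045]), array([0.6534, 0.2073]), array([0.6712, 0.26  ]), array([0.6884, 0.2571])]
```

View pics/crop.png

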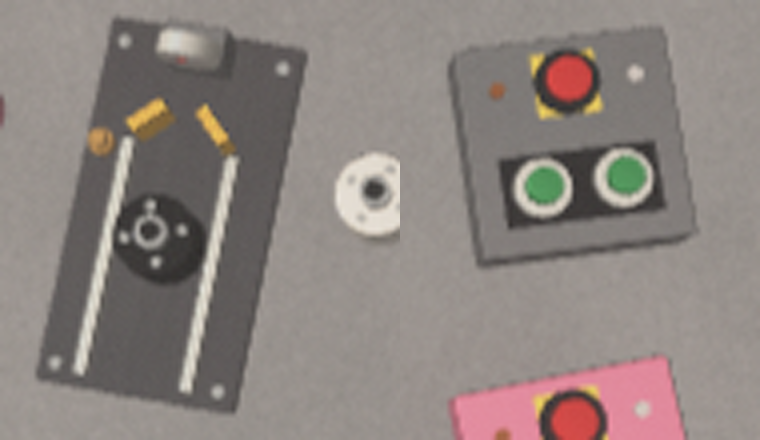

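The crop confirms both. The black valve has its port at about (227.5,188), between the rails and short of the yellow V. The grey console has green buttons at (391,176) and (411,173.5) and red at (397,149). Rail spacing comes out at 84 mm, rail length at 190 mm and button spacing at 64 mm, all as specified.

```bash
cat >> h.py <<'E'
np.set_printoptions(precision=4,suppress=True)
from scipy.spatial.transform import Rotation as R
def plan(xyz,yaw):
    s=manip.state();q=s["tool_rot"];r=R.from_quat([q[1],q[2],q[3],q[0]]);M=r.as_matrix()
    y0=np.degrees(np.arctan2(M[1,0],M[0,0]))
    print("t",round(s["time"],2),"tcp",s["tool_pos"],"yaw",y0.round(2),"zaxis",M[:,2],"F",s["contact_force"],"w",s["gripper_width"])
    print("  shift",(M.T@(np.array(xyz)-s["tool_pos"])).round(4),"turn",round(y0-yaw,2))
SEAT=np.array([.6205,.2733]);SY=-9.0
def stand(x,y=0):
    a=np.radians(SY);return SEAT+[x*np.cos(a)-y*np.sin(a),x*np.sin(a)+y*np.cos(a)]
def instand(p):
    a=np.radians(SY);d=np.array(p)[:2]-SEAT;return np.array([d[0]*np.cos(a)+d[1]*np.sin(a),-d[0]*np.sin(a)+d[1]*np.cos(a)])
E
python3 - <<'E'
from h import *
p=ray("top",(227.1,187.6),.085);print(p,instand(p), proj("scene",p))
print("seat in imgs",proj("top",[*SEAT,.012]),proj("scene",[*SEAT,.012]))
p=stand(-135);print(p);plan([*p,.22],SY)
E
```

```text
[0.5524 0.2817 0.085 ] [-0.0686 -0.0023] [367.7148 246.6433]
seat in imgs [235.064  170.3753] [344.405  274.1325]
[-132.7174   21.392 ]
t 0.1 tcp [ 0.2794 -0.5584  0.2301] yaw 26.57 zaxis [-0.0006  0.0018 -1.    ] F [-0.5189 -0.7007 -0.5725] w 1.002780657311253
  shift [-109.1288  -79.1257    0.1361] turn 35.57
```

{"fn": "jog_arm", "kwargs": {
  "targets": [
    [0.026,-0.031,0,7],
    [0.052,-0.062,0,14],
    [0.078,-0.093,0,21],
    [0.104,-0.124,0,28],
    [0.13,-0.155,0,35]
  ],
  "fingers": 0.2
}}

```text
time: 0.52
tool_pos: [0.3263, -0.3602, 0.2305]
tool_rot: [-0.001, 0.997, -0.077, -0.0]
contact_force: [0.0, 1.1, 0.7]
gripper_width: 0.302
```

```bash
python3 -c "
from h import *
plan([*stand(-.137),.22],SY)"
```

```text
t 0.52 tcp [ 0.3263 -0.3602  0.2305] yaw -8.82 zaxis [-0.0005  0.0011 -1.    ] F [0.0158 1.0649 0.7118] w 0.30189775854532236
  shift [ 0.0566 -0.6715  0.0111] turn 0.18
```

{"fn": "jog_arm", "kwargs": {
  "targets": [
    [0.003,-0.041,0,0],
    [0.007,-0.082,0,0],
    [0.01,-0.123,0,0],
    [0.014,-0.164,0,0],
    [0.017,-0.205,0,0]
  ]
}}

```text
time: 0.93
tool_pos: [0.3731, -0.1599, 0.2309]
tool_rot: [-0.0, 0.997, -0.074, 0.0]
contact_force: [1.1, 0.3, 0.3]
gripper_width: 0.201
```

{"fn": "jog_arm", "kwargs": {
  "targets": [
    [0.003,-0.041,0,0],
    [0.007,-0.082,0,0],
    [0.01,-0.123,0,0],
    [0.014,-0.164,0,0],
    [0.017,-0.205,0,0]
  ]
}}

```text
time: 1.35
tool_pos: [0.42, 0.0405, 0.2311]
tool_rot: [0.0, 0.997, -0.073, 0.0]
contact_force: [0.4, 0.4, 0.8]
gripper_width: 0.202
```

{"fn": "jog_arm", "kwargs": {
  "targets": [
    [0.003,-0.041,0,0],
    [0.007,-0.082,0,0],
    [0.01,-0.123,0,0],
    [0.014,-0.164,0,0],
    [0.017,-0.205,0,0]
  ]
}}

```text
time: 1.77
tool_pos: [0.4668, 0.2409, 0.2308]
tool_rot: [0.0, 0.997, -0.073, -0.0]
contact_force: [0.7, -0.4, 0.6]
gripper_width: 0.198
```

{"fn": "jog_arm", "kwargs": {
  "targets": [
    [0.004,-0.035,0,0],
    [0.004,-0.05,0,0],
    [0.004,-0.05,0,0],
    [0.004,-0.05,0,0]
  ]
}}

```text
time: 2.1
tool_pos: [0.4779, 0.2875, 0.2306]
tool_rot: [0.001, 0.997, -0.073, -0.001]
contact_force: [-0.6, 0.3, 0.4]
gripper_width: 0.2
```

```bash
python3 -c "
from h import *
plan([*stand(-.137),.026],SY);print(instand(manip.state()['tool_pos']))
im=cams.grab_frame('wrist');cv2.imwrite('pics/w1.png',im[:,:,::-1])
c=cams.get_calibration('wrist');print(c)
for p in(stand(0),stand(-.069),stand(-.18,.042),stand(-.18,-.042),stand(.01,.042),stand(.01,-.042)):print(proj('wrist',[*p,.03]))
print(proj('wrist',[*stand(-.0686,-.0023),.085]))"
```

```text
t 2.1 tcp [0.4779 0.2875 0.2306] yaw -8.35 zaxis [-0.0014 -0.0013 -1.    ] F [-0.5584  0.3076  0.3689] w 0.199599049636351
  shift [ 0.0064 -0.0085  0.2045] turn 0.65
[-0.143  -0.0083]
{'camera_matrix': array([[324.7977,   0.    , 320.2343],
       [  0.    , 324.7977, 196.8169],
       [  0.    ,   0.    ,   1.    ]]), 'cam_to_world': array([[-0.1476,  0.9514,  0.2701,  0.5449],
       [-0.989 , -0.1426, -0.0384,  0.2763],
       [ 0.002 , -0.2728,  0.9621,  0.3747],
       [ 0.    ,  0.    ,  0.    ,  1.    ]])}
[310.9622  23.1013]
[310.8872  98.3566]
[272.8906 202.618 ]
[348.6373 203.2188]
[266.7098  10.9686]
[355.1857  11.8961]
[311.927   96.6756]
```

View pics/w1.png

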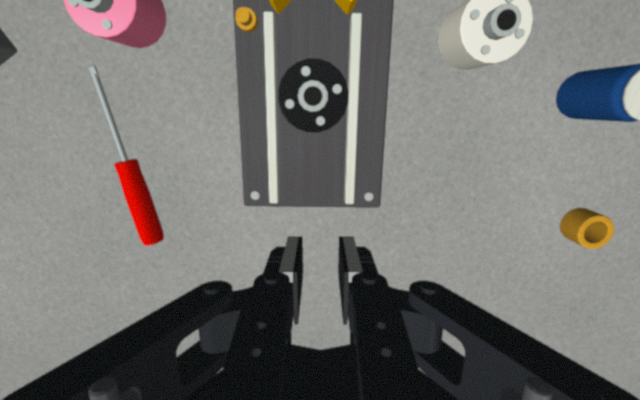

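The picture agrees with the projections. The port is at (313,96) against a predicted (312,97), and the rail ends are at (273,203) and (349,203). The channel behind the valve is free, so I'll align and descend.

{"fn": "jog_arm", "kwargs": {
  "targets": [
    [0.006,-0.0085,0.04,0.6],
    [0.006,-0.0085,0.08,0.6],
    [0.006,-0.0085,0.12,0.6],
    [0.006,-0.0085,0.15,0.6],
    [0.006,-0.0085,0.16,0.6]
  ]
}}

```text
time: 2.57
tool_pos: [0.4818, 0.2916, 0.0655]
tool_rot: [0.003, 0.997, -0.08, -0.004]
contact_force: [-0.5, 0.0, -1.1]
gripper_width: 0.201
```

{"fn": "jog_arm", "kwargs": {
  "targets": [
    [0,0,0.02,0],
    [0,0,0.035,0],
    [0,0,0.042,0],
    [0,0,0.042,0]
  ]
}}

```text
time: 2.9
tool_pos: [0.4851, 0.2939, 0.0287]
tool_rot: [0.001, 0.997, -0.079, -0.001]
contact_force: [0.1, -0.7, -0.0]
gripper_width: 0.202
```

```bash
python3 -c "
from h import *
plan([*stand(-.043),.026],SY);print(instand(manip.state()['tool_pos']))"
```

```text
t 2.9 tcp [0.4851 0.2939 0.0287] yaw -9.1 zaxis [-0.0017 -0.0009 -1.    ] F [ 0.096  -0.6905 -0.0114] w 0.20244628927794822
  shift [ 0.094  -0.001   0.0026] turn -0.1
[-0.137  -0.0008]
```

{"fn": "jog_arm", "kwargs": {
  "targets": [
    [0.012,0,0.001,0],
    [0.022,0,0.002,0],
    [0.028,0,0.002,0],
    [0.034,0,0.002,0],
    [0.04,0,0.002,0]
  ]
}}

```text
time: 3.32
tool_pos: [0.5249, 0.2891, 0.0286]
tool_rot: [-0.0, 0.997, -0.079, -0.002]
contact_force: [-8.8, 0.7, 6.4]
gripper_width: 0.201
```

{"fn": "jog_arm", "kwargs": {
  "targets": [
    [0.006,0,0,0],
    [0.012,0,0,0],
    [0.018,0,0,0],
    [0.024,0,0,0],
    [0.03,0,0,0]
  ]
}}

```text
time: 3.73
tool_pos: [0.5546, 0.2847, 0.0286]
tool_rot: [-0.0, 0.997, -0.079, -0.001]
contact_force: [-8.2, 1.1, 5.7]
gripper_width: 0.197
```

{"fn": "jog_arm", "kwargs": {
  "targets": [
    [0.004,0,0,0],
    [0.008,0,0,0],
    [0.011,0,0,0],
    [0.014,0,0,0],
    [0.014,0,0,0]
  ]
}}

```text
time: 4.15
tool_pos: [0.5691, 0.2824, 0.0286]
tool_rot: [-0.0, 0.997, -0.079, -0.001]
contact_force: [-4.3, 0.2, 3.2]
gripper_width: 0.201
```

```bash
python3 -c "
from h import *
plan([*stand(-.043),.026],SY);print(instand(manip.state()['tool_pos']))
im=cams.grab_frame('wrist');cv2.imwrite('pics/w2.png',im[:,:,::-1])
print(proj('wrist',[*SEAT,.085]))"
```

```text
t 4.15 tcp [0.5691 0.2824 0.0286] yaw -9.05 zaxis [-0.0011  0.001  -1.    ] F [-4.3447  0.194   3.1954] w 0.20099482931265145
  shift [0.0092 0.0009 0.0026] turn -0.05
[-0.0522  0.001 ]
[320.4566 163.8277]
```

View pics/w2.png

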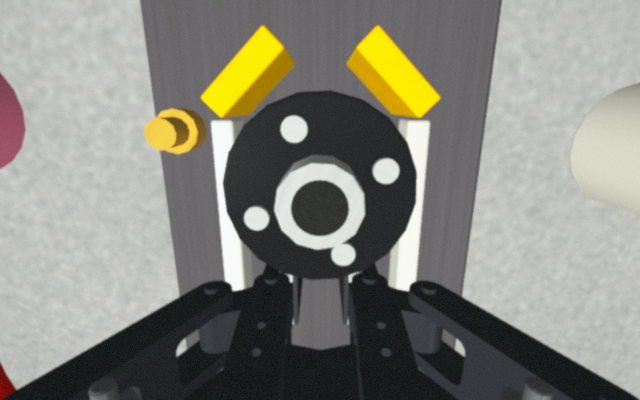

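The valve is upright in the channel. Its port is at (320,205) and home would show it at (320,164), so about 10 mm remain. I'll push on slowly and watch the force.

{"fn": "jog_arm", "kwargs": {
  "targets": [
    [0.003,0,-0.001,0],
    [0.005,0,-0.002,0],
    [0.007,0,-0.002,0],
    [0.008,0,-0.002,0],
    [0.008,0,-0.002,0]
  ]
}}

```text
time: 4.62
tool_pos: [0.5766, 0.2805, 0.029]
tool_rot: [0.0, 0.997, -0.079, -0.0]
contact_force: [-1.7, 0.9, -2.9]
gripper_width: 0.204
```

{"fn": "jog_arm", "kwargs": {
  "targets": [
    [0.001,0,0,0],
    [0.002,0,0,0],
    [0.003,0,0,0],
    [0.003,0,0,0]
  ]
}}

```text
time: 4.95
tool_pos: [0.5794, 0.2801, 0.0292]
tool_rot: [0.0, 0.997, -0.079, -0.0]
contact_force: [-2.7, 0.4, -1.7]
gripper_width: 0.204
```

```bash
python3 -c "
from h import *
plan([*stand(-.043),.026],SY);print(instand(manip.state()['tool_pos']))
im=cams.grab_frame('wrist')[:,:,::-1];cv2.imwrite('pics/w3.png',im)
g=cv2.cvtColor(im,cv2.COLOR_BGR2GRAY)
for x in [a for a in blobs(g>190,amin=100)]:print(x[0],x[1],instand(ray('wrist',x[0],.085)))
print(proj('wrist',[*SEAT,.085]))"
```

```text
t 4.95 tcp [0.5794 0.2801 0.0292] yaw -9.03 zaxis [-0.0001 -0.0002 -1.    ] F [-2.6897  0.4367 -1.7312] w 0.20442207833320766
  shift [-0.0014  0.0003  0.0032] turn -0.03
[-0.0416  0.0003]
[ 86.5711 177.9543] 43907 [0.0066 0.0644]
[556.2478 176.0055] 38637 [ 0.0069 -0.066 ]
[235.3313 157.84  ] 4582 [0.0121 0.0227]
[399.9399 163.221 ] 4607 [ 0.0106 -0.0224]
[293.6636 127.5595] 538 [0.0202 0.0065]
[385.4456 169.3326] 487 [ 0.0089 -0.0185]
[321.6038 207.6891] 3718 [-0.0022 -0.0009]
[256.271  216.9206] 428 [-0.0049  0.0179]
[628.6903 338.4403] 536 [-0.0466 -0.0999]
[ 17.2908 352.5035] 141 [-0.0516  0.0984]
[  6.773  363.2553] 141 [-0.0558  0.103 ]
[318.4446 200.3667]
```

{"fn": "jog_arm", "kwargs": {
  "targets": [
    [0.001,0,0,0],
    [0.002,0,0,0],
    [0.002,0,0,0],
    [0.002,0,0,0]
  ]
}}

```text
time: 5.33
tool_pos: [0.5801, 0.2803, 0.0289]
tool_rot: [-0.0, 0.997, -0.079, -0.002]
contact_force: [-6.5, 1.5, -0.3]
gripper_width: 0.198
```

{"fn": "jog_arm", "kwargs": {
  "targets": [
    [0.001,0,0,0],
    [0.002,0,0,0],
    [0.002,0,0,0],
    [0.002,0,0,0]
  ]
}}

```text
time: 5.67
tool_pos: [0.5803, 0.2806, 0.0288]
tool_rot: [-0.0, 0.997, -0.079, -0.004]
contact_force: [-13.1, 3.4, 4.4]
gripper_width: 0.198
```

The tool has stalled and the force is rising, so the valve is against the V. I'll check the picture.

```bash
python3 -c "
from h import *
im=cams.grab_frame('wrist')[:,:,::-1];cv2.imwrite('pics/w4.png',im)
g=cv2.cvtColor(im,cv2.COLOR_BGR2GRAY)
for x in [a for a in blobs(g>190,amin=3000)]:print(x[0],x[1],instand(ray('wrist',x[0],.085)))
plan([*stand(-.08),.026],SY)"
```

```text
[ 85.9847 178.1018] 45622 [0.0079 0.0646]
[558.4718 178.5919] 40806 [ 0.0075 -0.0655]
[236.7632 159.3279] 4502 [0.013  0.0227]
[401.9009 164.962 ] 4603 [ 0.0114 -0.0221]
[322.5585 210.0987] 3710 [-0.0015 -0.0005]
t 5.72 tcp [0.5803 0.2806 0.0288] yaw -9.02 zaxis [-0.0071  0.001  -1.    ] F [-11.5546   2.9976   3.0135] w 0.20250989605383996
  shift [-0.0391  0.0009  0.0031] turn -0.02
```

View pics/w4.png

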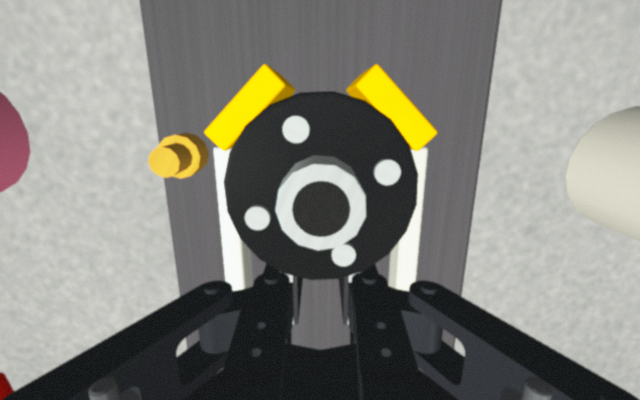

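The valve touches both yellow blocks symmetrically and is upright, with the port at (322,210). Next I'll back off, lift, and cross to the console.

{"fn": "jog_arm", "kwargs": {
  "targets": [
    [-0.004,0,-0.001,0],
    [-0.012,0,-0.001,0],
    [-0.025,0,-0.001,0],
    [-0.04,0,-0.001,0],
    [-0.045,0,-0.001,0]
  ]
}}

```text
time: 6.13
tool_pos: [0.5383, 0.2869, 0.0309]
tool_rot: [-0.0, 0.997, -0.078, 0.001]
contact_force: [-0.6, -0.6, -0.8]
gripper_width: 0.201
```

{"fn": "jog_arm", "kwargs": {
  "targets": [
    [0,0,-0.04,0],
    [0,0,-0.08,0],
    [0,0,-0.12,0],
    [0,0,-0.16,0],
    [0,0,-0.2,0]
  ]
}}

```text
time: 6.55
tool_pos: [0.5395, 0.2864, 0.2332]
tool_rot: [-0.0, 0.997, -0.079, 0.002]
contact_force: [1.1, 0.0, -0.5]
gripper_width: 0.2
```

```bash
python3 -c "
from h import *
im=cams.grab_frame('wrist')[:,:,::-1]
g=cv2.cvtColor(im,cv2.COLOR_BGR2GRAY)
print(proj('wrist',[*SEAT,.085]))
for x in [a for a in blobs(g>190,amin=60)]:print(x[0],x[1],instand(ray('wrist',x[0],.085)))
plan([.575,-.2505,.225],7.6)"
```

```text
[323.4951  95.6442]
[106.2031  49.3594] 64 [0.0388 0.189 ]
[117.3099  88.9129] 1378 [0.0061 0.1846]
[493.1815  94.646 ] 2898 [ 0.0006 -0.1512]
[280.0212 160.8252] 1224 [-0.0586  0.0409]
[358.8831 160.4326] 1283 [-0.0583 -0.0333]
[631.1225 164.2764] 702 [-0.062  -0.2883]
t 6.6 tcp [0.5435 0.288  0.2442] yaw -9.04 zaxis [ 0.0176  0.006  -0.9998] F [1.464  1.7794 5.9299] w 0.19939402340624288
  shift [0.1154 0.5271 0.0165] turn -16.64
```

{"fn": "jog_arm", "kwargs": {
  "targets": [
    [0.009,0.04,0,0],
    [0.018,0.08,0,0],
    [0.026,0.12,0,0],
    [0.035,0.16,0,0],
    [0.044,0.2,0,0]
  ]
}}

```text
time: 7.02
tool_pos: [0.5515, 0.0802, 0.2311]
tool_rot: [0.0, 0.997, -0.079, 0.002]
contact_force: [0.6, 0.6, 0.3]
gripper_width: 0.198
```

{"fn": "jog_arm", "kwargs": {
  "targets": [
    [0.009,0.04,0,0],
    [0.018,0.08,0,0],
    [0.026,0.12,0,0],
    [0.035,0.16,0,0],
    [0.044,0.2,0,0]
  ],
  "fingers": 0.58
}}

```text
time: 7.43
tool_pos: [0.5633, -0.1249, 0.2311]
tool_rot: [0.001, 0.997, -0.079, 0.001]
contact_force: [1.4, 0.7, -0.7]
gripper_width: 0.577
```

{"fn": "jog_arm", "kwargs": {
  "targets": [
    [0.009,0.04,0,-4],
    [0.018,0.08,0,-8],
    [0.026,0.115,0,-13],
    [0.027,0.127,0,-16.6],
    [0.027,0.127,0,-16.6]
  ]
}}

```text
time: 7.85
tool_pos: [0.5697, -0.2559, 0.2306]
tool_rot: [0.001, 0.998, 0.064, 0.001]
contact_force: [0.9, 0.1, 0.7]
gripper_width: 0.581
```

{"fn": "jog_arm", "kwargs": {
  "targets": [
    [0,0,0,0],
    [0,0,0,0]
  ]
}}

```text
time: 8.02
tool_pos: [0.57, -0.2514, 0.2304]
tool_rot: [0.0, 0.998, 0.066, 0.0]
contact_force: [0.4, 0.5, -0.3]
gripper_width: 0.575
```

```bash
python3 -c "
from h import *
s=manip.state();c=cams.get_calibration('wrist')
im=cams.grab_frame('wrist')[:,:,::-1];cv2.imwrite('pics/w5.png',im)
h=cv2.cvtColor(im,cv2.COLOR_BGR2HSV)
for x in blobs((h[...,0]>45)&(h[...,0]<90)&(h[...,1]>90),amin=100):print('g',x,ray('wrist',x[0],.074,c))
for x in blobs(((h[...,0]<6)|(h[...,0]>174))&(h[...,1]>150),amin=100):print('r',x,ray('wrist',x[0],.071,c))
plan([.605,-.247,.1],7.6)"
```

```text
g (array([356.9347, 140.5039]), np.int32(766)) [ 0.6103 -0.2806  0.074 ]
g (array([287.9358, 141.5491]), np.int32(763)) [ 0.6011 -0.218   0.074 ]
r (array([321.2789,  44.9867]), np.int32(1574)) [ 0.6862 -0.2376  0.071 ]
r (array([290.9222, 310.8486]), np.int32(925)) [ 0.4212 -0.2396  0.071 ]
t 8.07 tcp [ 0.57   -0.251   0.2305] yaw 7.59 zaxis [ 0.0006 -0.0002 -1.    ] F [0.1176 0.1158 0.1195] w 0.5812684182016773
  shift [0.0351 0.0007 0.1305] turn -0.01
```

View pics/w5.png

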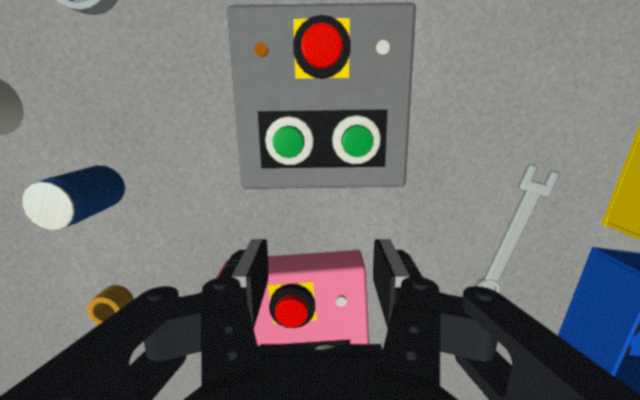

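Green buttons are at (288,141.5) and (357,140.5), red at (321,45), and the wrench and can are clear. The button midpoint is (0.6057,-0.2493). I'll check where the fingertips are across the jaw direction.

```bash
python3 -c "
from h import *
plan([.6057,-.2493,.09],8.3)
s=manip.state();a=np.radians(7.6);t=s['tool_pos'];c=cams.get_calibration('wrist')
for back in(0,.008):
  for y in(-.0395,-.032,-.025,.025,.032,.0395):
    print(back,y,proj('wrist',t+[0.011*np.cos(a)+y*np.sin(a),.011*np.sin(a)-y*np.cos(a),back],c))
im=cv2.imread('pics/w5.png')[220:310,200:440];cv2.imwrite('pics/w5c.png',cv2.resize(im,None,fx=3.3,fy=3.3))"
```

```text
t 8.07 tcp [ 0.57   -0.251   0.2305] yaw 7.59 zaxis [ 0.0006 -0.0002 -1.    ] F [0.1176 0.1158 0.1195] w 0.5812684182016773
  shift [0.0355 0.003  0.1405] turn -0.71
0 -0.0395 [236.0368 228.7967]
0 -0.032 [251.8635 228.7738]
0 -0.025 [266.6344 228.7524]
0 0.025 [372.1212 228.5995]
0 0.032 [386.8866 228.5781]
0 0.0395 [402.7059 228.5552]
0.008 -0.0395 [231.6191 235.3063]
0.008 -0.032 [248.2792 235.282 ]
0.008 -0.025 [263.8278 235.2593]
0.008 0.025 [374.8678 235.0973]
0.008 0.032 [390.4104 235.0746]
0.008 0.0395 [407.0622 235.0503]
```

View pics/w5c.png

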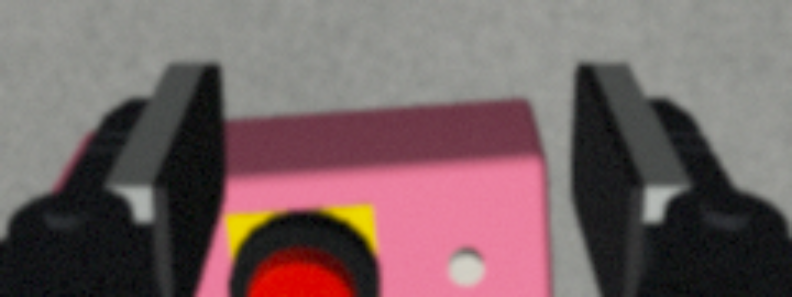

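The fingertip plates lie at about y ±25 to ±32 mm. I'll widen them slightly to centre them on ±32, then go over the buttons and down to just above.

{"fn": "jog_arm", "kwargs": {
  "targets": [
    [0.03,0.003,0.01,-0.7],
    [0.0355,0.003,0.045,-0.7],
    [0.0355,0.003,0.08,-0.7],
    [0.0355,0.003,0.11,-0.7],
    [0.0355,0.003,0.125,-0.7]
  ],
  "fingers": 0.66
}}

```text
time: 8.48
tool_pos: [0.6034, -0.2473, 0.1004]
tool_rot: [-0.002, 0.997, 0.073, -0.003]
contact_force: [-0.6, -0.7, -1.6]
gripper_width: 0.659
```

{"fn": "jog_arm", "kwargs": {
  "targets": [
    [0,0,0.003,0],
    [0,0,0.006,0],
    [0,0,0.008,0],
    [0,0,0.008,0]
  ]
}}

```text
time: 8.82
tool_pos: [0.6067, -0.2507, 0.0997]
tool_rot: [0.001, 0.997, 0.072, 0.002]
contact_force: [0.2, -0.5, -0.3]
gripper_width: 0.66
```

```bash
python3 -c "
from h import *
plan([.6057,-.2493,.07],8.3)
im=cams.grab_frame('wrist')[:,:,::-1];cv2.imwrite('pics/w6.png',im)"
```

```text
t 8.82 tcp [ 0.6067 -0.2507  0.0997] yaw 8.28 zaxis [ 0.0034 -0.0018 -1.    ] F [ 0.2341 -0.5419 -0.3224] w 0.6595328402326559
  shift [-0.0009 -0.0016  0.0297] turn -0.02
```

View pics/w6.png

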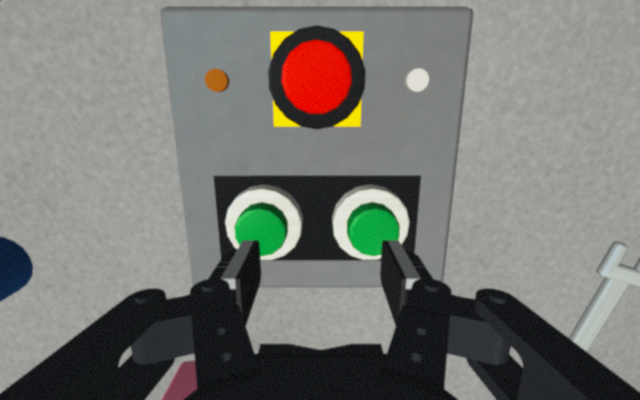

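{"fn": "jog_arm", "kwargs": {
  "targets": [
    [0,-0.001,0.008,0],
    [0,-0.001,0.015,0],
    [0,-0.001,0.018,0],
    [0,-0.001,0.02,0],
    [0,-0.001,0.02,0]
  ]
}}

```text
time: 9.28
tool_pos: [0.6046, -0.2489, 0.0762]
tool_rot: [-0.0, 0.997, 0.072, -0.001]
contact_force: [0.5, -0.1, -1.0]
gripper_width: 0.662
```

{"fn": "jog_arm", "kwargs": {
  "targets": [
    [0,0,0.002,0],
    [0,0,0.004,0],
    [0,0,0.005,0],
    [0,0,0.005,0]
  ]
}}

```text
time: 9.62
tool_pos: [0.6051, -0.2491, 0.072]
tool_rot: [-0.0, 0.997, 0.072, -0.0]
contact_force: [0.2, -0.9, -0.4]
gripper_width: 0.66
```

{"fn": "jog_arm", "kwargs": {
  "targets": [
    [0,0,0.002,0],
    [0,0,0.004,0],
    [0,0,0.004,0],
    [0,0,0.004,0]
  ]
}}

```text
time: 9.95
tool_pos: [0.6055, -0.2493, 0.0688]
tool_rot: [0.0, 0.997, 0.072, 0.0]
contact_force: [0.2, -0.5, 2.3]
gripper_width: 0.658
```

Contact at TCP z of about 0.069. Pressing on.

{"fn": "jog_arm", "kwargs": {
  "targets": [
    [0,0,0.002,0],
    [0,0,0.004,0],
    [0,0,0.005,0],
    [0,0,0.005,0]
  ]
}}

```text
time: 10.28
tool_pos: [0.6056, -0.2494, 0.0637]
tool_rot: [0.0, 0.997, 0.072, 0.0]
contact_force: [-0.4, 1.1, 5.6]
gripper_width: 0.664
```

{"fn": "jog_arm", "kwargs": {
  "targets": [
    [0,0,0.002,0],
    [0,0,0.004,0],
    [0,0,0.005,0],
    [0,0,0.005,0]
  ]
}}

```text
time: 10.62
tool_pos: [0.6057, -0.2494, 0.0616]
tool_rot: [0.0, 0.997, 0.072, -0.0]
contact_force: [-8.2, 4.3, 17.8]
gripper_width: 0.661
```

```bash
python3 -c "
from h import *
plan([.6057,-.2493,.06],8.3);print(manip.state()['ft_torque'])"
```

```text
t 10.62 tcp [ 0.6057 -0.2494  0.0616] yaw 8.28 zaxis [-0.0002 -0.0002 -1.    ] F [-8.2007  4.3053 17.8296] w 0.6605153580977743
  shift [ 0.0001 -0.0001  0.0016] turn -0.02
[0.6384 1.2547 0.0432]
```

Both are bottomed, with 17.8 N against 7 N of spring. I'll ease by 1 mm and hold for about 2 s.

{"fn": "jog_arm", "kwargs": {
  "targets": [
    [0,0,-0.001,0],
    [0,0,-0.001,0],
    [0,0,-0.001,0],
    [0,0,-0.001,0],
    [0,0,-0.001,0]
  ]
}}

```text
time: 11.03
tool_pos: [0.6056, -0.2494, 0.0617]
tool_rot: [0.0, 0.997, 0.072, 0.0]
contact_force: [-5.4, 2.8, 13.2]
gripper_width: 0.665
```

{"fn": "jog_arm", "kwargs": {
  "targets": [
    [0,0,0,0],
    [0,0,0,0],
    [0,0,0,0],
    [0,0,0,0],
    [0,0,0,0]
  ]
}}

```text
time: 11.45
tool_pos: [0.6056, -0.2494, 0.0617]
tool_rot: [0.0, 0.997, 0.072, 0.0]
contact_force: [-4.8, 2.3, 12.3]
gripper_width: 0.663
```

```bash
python3 -c "
from h import *
cv2.imwrite('pics/w7.png',cams.grab_frame('wrist')[:,:,::-1]);cv2.imwrite('pics/s7.png',cv2.resize(cams.grab_frame('scene')[130:220,190:310,::-1],None,fx=5,fy=5));cv2.imwrite('pics/s77.png',np.vstack([cv2.imread('pics/w7.png'),cv2.resize(cv2.imread('pics/s7.png')[:,:],(267,200))[:200] if 0 else np.zeros((1,640,3),np.uint8)]))"
```

```text
(no output)
```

View pics/w7.png

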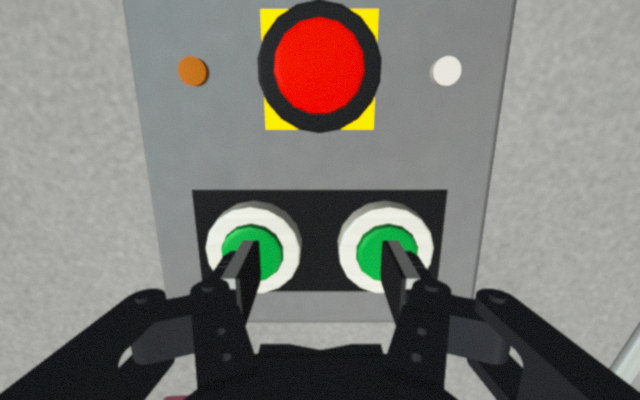

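{"fn": "jog_arm", "kwargs": {
  "targets": [
    [0,0,0,0],
    [0,0,0,0],
    [0,0,0,0],
    [0,0,0,0],
    [0,0,0,0]
  ]
}}

```text
time: 11.97
tool_pos: [0.6056, -0.2494, 0.0617]
tool_rot: [0.0, 0.997, 0.072, 0.0]
contact_force: [-5.5, 2.0, 12.8]
gripper_width: 0.663
```

{"fn": "jog_arm", "kwargs": {
  "targets": [
    [0,0,0,0],
    [0,0,0,0],
    [0,0,0,0],
    [0,0,0,0],
    [0,0,0,0]
  ]
}}

```text
time: 12.38
tool_pos: [0.6056, -0.2494, 0.0617]
tool_rot: [0.0, 0.997, 0.072, 0.0]
contact_force: [-4.0, 2.2, 13.0]
gripper_width: 0.656
```

{"fn": "jog_arm", "kwargs": {
  "targets": [
    [0,0,0,0],
    [0,0,0,0],
    [0,0,0,0],
    [0,0,0,0],
    [0,0,0,0]
  ]
}}

```text
time: 12.8
tool_pos: [0.6056, -0.2494, 0.0617]
tool_rot: [0.0, 0.997, 0.072, 0.0]
contact_force: [-6.2, 1.8, 13.0]
gripper_width: 0.659
```

A fingertip sits on each green button, at (252,250) and (387,250), and both are sunk evenly. They have been held for about 2.2 s, so I'll release straight up.

{"fn": "jog_arm", "kwargs": {
  "targets": [
    [0,0,-0.003,0],
    [0,0,-0.008,0],
    [0,0,-0.015,0],
    [0,0,-0.03,0],
    [0,0,-0.05,0]
  ]
}}

```text
time: 13.22
tool_pos: [0.6035, -0.2482, 0.1076]
tool_rot: [-0.001, 0.997, 0.072, -0.002]
contact_force: [0.6, -0.3, -1.0]
gripper_width: 0.656
```

{"fn": "jog_arm", "kwargs": {
  "targets": [
    [0,0,-0.03,0],
    [0,0,-0.06,0],
    [0,0,-0.08,0],
    [0,0,-0.08,0],
    [0,0,-0.08,0]
  ]
}}

```text
time: 13.63
tool_pos: [0.6059, -0.2495, 0.1915]
tool_rot: [0.001, 0.997, 0.072, 0.001]
contact_force: [1.0, -0.5, 0.0]
gripper_width: 0.659
```

```bash
python3 -c "
from h import *
plan([.6057,-.2493,.06],8.3)
im=cams.grab_frame('wrist')[:,:,::-1]
s=cams.grab_frame('scene')[:,:,::-1]
t=cams.grab_frame('top')[:,:,::-1]
a=cv2.resize(s[215:320,280:435],(400,271));b=cv2.resize(t[130:240,190:340],(400,293));
cv2.imwrite('pics/fin.png',np.hstack([np.vstack([a,b]),np.vstack([cv2.resize(im,(400,250)),cv2.resize(s[130:225,190:350],(400,314))])]))
print(proj('scene',[*SEAT,.085]))"
```

```text
t 13.63 tcp [ 0.6059 -0.2495  0.1915] yaw 8.28 zaxis [ 0.0029 -0.0016 -1.    ] F [ 1.0164 -0.4643  0.0153] w 0.6594192966621617
  shift [-0.0005 -0.0005  0.1315] turn -0.02
[345.3028 256.0647]
```

View pics/fin.png

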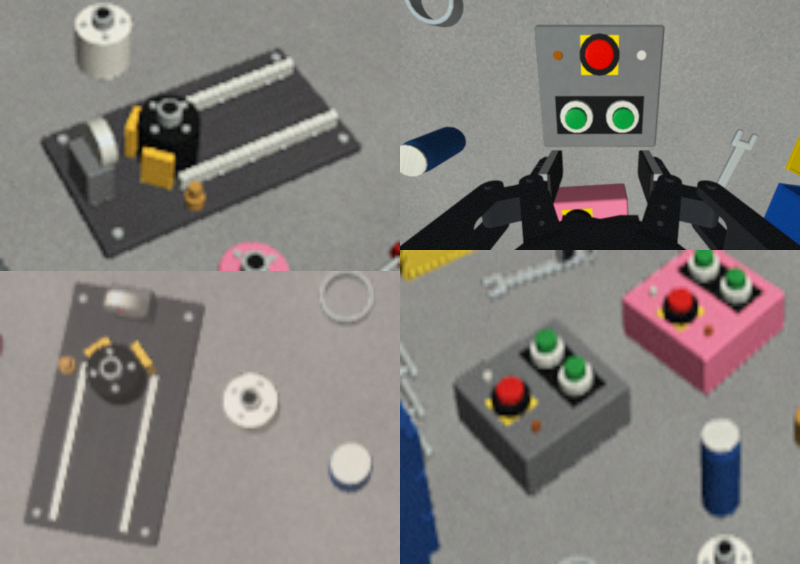

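The final views show the valve home against the V. Its port is at about (346,256) in the scene view, against a predicted (345.3,256.1). Both green buttons and the red one are up, and the other things are in place. Handing in.

```bash
python3 -c "
from plant import manip
print(manip.job_done())"
```

```text
the job is handed in; nothing more can be done
None
```

I pushed the black valve along its channel until it stalled against the V stop, at 13 N and touching both yellow blocks. I then pressed both green buttons together, held them at the bottom for about 2.2 s at 12–18 N, and released straight up. I handed in at about 13.8 s; the hand-in reports no verdict.

**Last checks:** in the final pictures the valve is upright, with its port within about 1 pixel of the predicted home position. Both green buttons and the red one are up, the other things look unmoved, and the gripper is clear at z 0.19 m with about 1 N on the force sensor.

**Small disagreements:**
- With the valve against the stop, the wrist camera placed it 1.5 mm short of my seat estimate, which is within the calibration error.
- The first scene-camera button positions were about 5 mm off the top view. I used the wrist-camera ones instead.

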